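# Take a stone's width on the bench gauge

## Robot

A 7-joint arm with a two-finger parallel gripper is mounted at the origin on the work surface. World frame = base frame: x ahead of the robot, y to its left, z up, the work surface at z = 0. Lengths are in mm, angles in degrees, forces in N, time in s.
With the tool pointing down it reaches from about 425 to 1025 mm from the base axis. Payload 9.4 kg.
Tool frame: the origin (TCP) lies on the centre line of the jaws, within the pads' length; the fingertips stand 8 mm ahead of it and the grasp point (between the pads) lies 11 mm behind it; z points along the fingers, y is the line along which they close (so a half turn about z gives the same grasp; the last joint's range is limited). The gripper opens to 93 mm and grips with 3 to 60 N. Pads are 15 mm wide; open, the fingers measure 128 mm over their backs; the gripper's body (75 mm by 188 mm) begins 65 mm behind the grasp point.
Start: joints at [-76.759, 34.337, -0.143, 91.639, 0.103, 54.024, -4.572], TCP at [219.652, 690.925, 226.618] pointing down, gripper open.
Joint ranges: [-147.43, 147.43], [-19.82, 112.94], [-74.19, 73.91], [6.32, 146.72], [-59.91, 239.91], [6.04, 106.73], [-150.56, 150.56]. Speed limits (degrees/s): [127.2, 127.2, 172.46, 172.46, 180, 180, 180].

## Interface

Orientations are given as [roll, pitch, yaw] about the fixed x, y, z axes, in that order (R = Rz(yaw) Ry(pitch) Rx(roll)).
In Python, from plant import ctrl gives the robot as it stands.
- The arm moves only by the tool move_arm, never from a script. Its argument "deltas" is text: rows parted by semicolons, each of 7 numbers parted by spaces: the finger opening in m, from 0 to 0.093, then the shift along the tool's x, y, z in m, then the turn, a rotation vector about the tool's x, y, z in rad. In form: jaw dx dy dz ax ay az; .... A call has 1 to 8 rows; each row is the pose to reach, as a shift and turn from the pose commanded when the call began, along the tool's axes at that moment; what a row does not reach only later rows make up. A row lasts 1/8 s, in which the tool goes at most 62.5 mm and 10.7 degrees, less where a joint would pass 70% of its speed; a pose out of reach is approached as far as the arm can. A call with a gripper value outside its range is refused whole. The fingers move at their own pace and stop on an object; "force" is the grip in N (left out, the last holds). Time passes only in rows, so rows that repeat a pose let the fingers close. It gives the time, the measured TCP pose, the force, the opening and the grip force at its end, in the units of the state.
- ctrl.sense(): the state, without advancing time (a new reading comes with each control period).
- ctrl.capture(name): name is "scene" or "top" or "wrist"; returns a dict with "color" (420x560x3 uint8, red, green, blue), "K" (3x3 intrinsics, pixels), "origin" and "orientation" of the camera in the world. Camera axes: x right, y down, z forward; pixel columns grow to the right and rows downward; lengths in mm; the calibration is good to about 2 mm. The wrist camera is an equidistant fisheye: a pixel r from the principal point sees the ray r / f radians off the axis. A picture is of the moment at which its call begins. There is no depth.
- ctrl.close_job(): hands the job in; it is judged then, once.
The state is a dict: "clock": time; "q": joint angles; "dq": joint speeds; "joint_torque": joint torques, N m; "tcp_pos": TCP position; "tool_rot": TCP orientation; "wrist_force": force on the tool from outside, world axes, zero at the start; "moment": the same for the moment, N m; "opening": finger opening in mm; "grasp_force": force on a finger pad.
Only numpy, scipy, OpenCV 4.12 (cv2) and the standard library are available. Lean on these libraries where they do the work, as an engineer would, in place of code of your own. Each camera call takes 0.05 s, during which the arm holds its last target. There are 200 camera calls.

## Task

Take the width of the green stone on the bench gauge: turn the handwheel clockwise until the jaw holds the stone snugly against the sprung anvil, its brass plunger pushed in about 3 mm, a light grip of about 8 N, and never hard enough to chip the stone (16 N). Leave the wheel there and then swing the index round so that its mark stands right under the wheel's pointer at the far rim, to record the width. Do not touch the stone or the jaw with the robot, and leave the other things on the bench where they are.

Things in the scene. Friction and masses are not known exactly. Their poses are not given: they have to be found in the camera images.
- gauge: Grey bench gauge fixed to the table: housing 140 x 140 x 60 mm, handwheel on top; its bed, 80 mm wide, 20 mm high, runs 225 mm out along the gauge's +y. Origin: table level below the wheel's axis; x away from the robot at yaw 0. The anvil at the bed's end, clamped anywhere in a 10 mm slot, carries a brass plunger (2.5 N per mm, 8 mm at most; its stem shows 12 mm when free).
- wheel_axis (a point): Point on the handwheel's upright axis, at the top of its hub, 96 mm above the table. The wheel is a black disc of 60 mm radius, its top at 90 mm.
- handle_top (a point): Top (135 mm above the table) of the wheel's upright handle, a fixed steel pin 14 mm in diameter standing 45 mm above the wheel's top face, 50 mm from the axis, straight across from the pointer.
- pointer (a point): Tip of the flat steel pointer blade that sticks out of the wheel's rim, 76 mm from the axis, 84 mm above the table, 4 mm wide. With the stone held it stands on the far side of the rim, as seen from the robot.
- wheel (a joint): Wheel angle, 0 to 2.0 rad, growing clockwise from above; at 0 the pointer stands 1.35 rad anticlockwise of the gauge's +x. 1 rad moves the jaw 20 mm to the anvil. Friction 0.30 N m (6 N at the handle) both ways: stays where left. The stone is caught somewhere between 0.95 and 1.55 rad; then each 0.1 rad adds 5 N on the stone, 1.3 N (read at rest) to 2 N (moving) at the handle. Turning back eases it.
- jaw: Steel jaw that slides along the bed to the gauge's +y, driven by the wheel. Origin: on the wheel's axis at table level when fully back; its flat front face, 36 x 26 mm, is 113 mm along the gauge's y from it.
- stone: Polished green stone bar, 44 x 26 x 24 mm with rounded edges, loose on the bed between two low rails; its 26 mm width lies along the gauge's y. Origin: centre of its underside. Before it is gripped the jaw slides it along the bed to the plunger with almost no force.
- index (a joint): Angle of the index in rad: anticlockwise seen from above from the gauge's +x axis to the index arm, -1.3 to 1.4. It turns about the wheel's axis, independently of the wheel, with 0.10 N m friction (about 1 N at the post), and stays where it is left.
- index_mark (a point): The mark of the index: top of a thin upright steel fin (3 mm wide) on the index arm, 76 mm from the wheel's axis, 78 mm above the table; the pointer passes just above it and stands straight over it when the index is set.
- index_post_top (a point): Top (131 mm above the table) of the index's upright steel post, 10 mm in diameter with a dark ball end 11 mm across, 92 mm from the wheel's axis; the index is swung by it. It can be held down to 95 mm above the table.
- bead_box: Clear divided box of beads, 150 x 110 x 30 mm. Origin under its centre. Leave alone.
- pliers: Yellow-handled pliers, about 160 mm long, lying flat. Origin at the pivot's underside. Leave alone.
- torch: Small black torch, 32 mm in diameter, standing on its head, 85 mm high. Origin under its centre. Leave alone.
- dish: White bowl 90 mm across, 30 mm high. Origin under its centre. Leave alone.

How it is judged:
By the outcome, as a careful person would: the job done as asked, in the order asked, and still so for the second after the job is handed in, with the robot touching nothing.
It also fails if it takes over 72 s, if anything falls off the work surface, if the arm or the gripper's body presses on something with over 40 N, if the wrist force passes 120 N, or if a joint passes its speed limit or range.

## Working session

There is one attempt and no reset: what is moved stays moved. The work goes in short steps, Python scripts to look and compute and a tool call to move; the robot and the scene stay as the last step left them, time stands still between calls to the robot, and variables do not carry over. Pictures are saved under pics/ and viewed, at most 10 in all, crops included, and the job is handed in when it is done.

Besides the shell and the picture viewer there is one more tool, called after ">>>" by a JSON object that holds its "op" and its "data". move_arm: Moves the arm, as the interface text tells. Its arguments: {"type":"object","properties":{"deltas":{"type":"string"},"force":{"type":"number"}},"required":["deltas"]}

```bash
mkdir -p pics; python3 - <<'E'
from plant import ctrl
import cv2,numpy as np
for n in("scene","top"):
    c=ctrl.capture(n); cv2.imwrite(f"pics/{n}0.png",c["color"][:,:,::-1]); print(n,c["K"],c["origin"],c["orientation"])
s=ctrl.sense();print(s["clock"],s["tcp_pos"],s["tool_rot"],s["wrist_force"])
E
```

```text
scene [[489.4127133    0.         289.17128307]
 [  0.         489.4127133  214.14108576]
 [  0.           0.           1.        ]] [1199.37327666 -432.40698471 1123.89027429] [-143.51163565   -0.31230741   53.47363621]
top [[468.33978568   0.         277.39219233]
 [  0.         468.33978568 211.08819937]
 [  0.           0.           1.        ]] [ 486.23377457    3.20322647 1312.17684082] [-174.1158918     0.25519086  -90.2128065 ]
0.1 [219.54844222 690.53247359 225.86111819] [-1.79922117e+02  7.83997756e-03  1.62368443e+02] [-0.59082074 -0.88571518 -0.16075574]
```

View pics/top0.png

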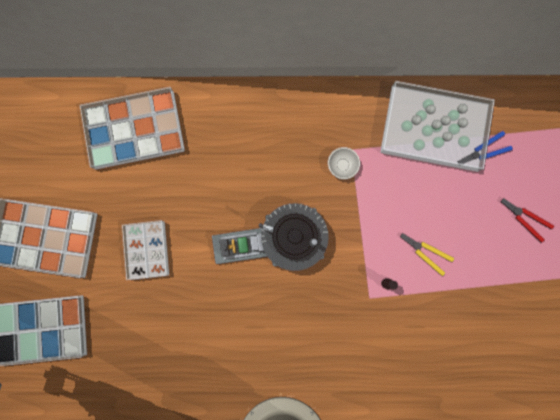

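View pics/scene0.png

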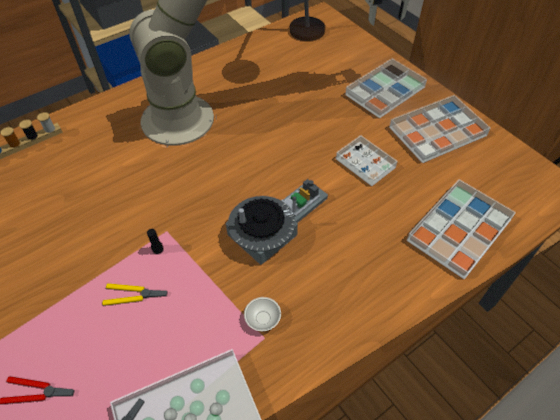

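```bash
python3 - <<'E'
import cv2,numpy as np
a=cv2.imread("pics/top0.png")[195:280,205:340]; b=cv2.imread("pics/scene0.png")[175:275,205:340]
a=cv2.resize(a,None,fx=4,fy=4,interpolation=cv2.INTER_CUBIC);b=cv2.resize(b,None,fx=4,fy=4,interpolation=cv2.INTER_CUBIC)
cv2.imwrite("pics/c1.png",a);cv2.imwrite("pics/c2.png",b)
E
```

```text
(no output)
```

View pics/c1.png

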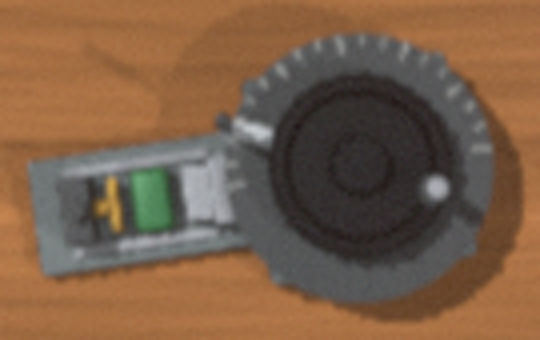

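View pics/c2.png

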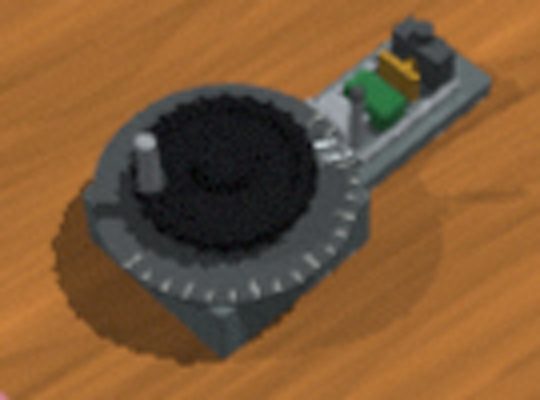

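```bash
cat > h.py <<'E'
from plant import ctrl
import cv2,numpy as np
from scipy.spatial.transform import Rotation as R
CAL={"scene":([489.4127,289.171,214.141],[1199.373,-432.407,1123.890],[-143.5116,-.3123,53.4736]),
"top":([468.3398,277.392,211.088],[486.234,3.203,1312.177],[-174.1159,.2552,-90.2128])}
def onz(cam,u,v,z):
    (f,cx,cy),o,e=CAL[cam]; d=R.from_euler("xyz",e,degrees=True).apply([(u-cx)/f,(v-cy)/f,1]); o=np.array(o)
    return o+d*(z-o[2])/d[2]
def wrist_z(c,u,v,z):   # equidistant fisheye
    K=c["K"];x=np.array([u-K[0,2],v-K[1,2]])/K[0,0];r=np.hypot(*x)
    d=R.from_euler("xyz",c["orientation"],degrees=True).apply([*(x*np.sinc(r/np.pi)),np.cos(r)]);o=np.array(c["origin"])
    return o+d*(z-o[2])/d[2]
def wrist_px(c,p):
    q=R.from_euler("xyz",c["orientation"],degrees=True).inv().apply(np.array(p)-c["origin"]);t=np.arctan2(np.hypot(q[0],q[1]),q[2])
    return np.array([c["K"][0,2],c["K"][1,2]])+c["K"][0,0]*t*q[:2]/np.hypot(q[0],q[1])
E
python3 - <<'E'
from h import *
t=lambda u,v:(u/4+205-.375,v/4+195-.375); s=lambda u,v:(u/4+205-.375,v/4+175-.375)
P={}
for n,a,b,z in(("axis",(359,164),(222,170),96),("handle",(436,187),(146,141),135),("post",(223,121),(357,95),131)):
    P[n]=onz("top",*t(*a),z);print(n,P[n].round(1),onz("scene",*s(*b),z).round(1))
for n in("handle","post"):
    d=(P[n]-P["axis"])[:2];print(n,np.hypot(*d),np.degrees(np.arctan2(d[1],d[0])))
a=onz("top",*t(30,162),20);b=onz("top",*t(46,275),20);m=(a+b)/2;d=(m-P["axis"])[:2]
print("bed end",a,b,np.hypot(*(a-b)),np.hypot(*d),"gauge yaw",np.degrees(np.arctan2(d[1],d[0]))-90)
print("yaw2",np.degrees(np.arctan2(*(a-b)[1::-1])))
for u,v in((72,172),(90,172),(64,243),(250,135)):pass
for n,p,z in(("ptip",(232,122),84),):print(n,onz("top",*t(*p),z))
for n,p in(("plungerL",(95,205)),("plL",(106,205)),("plR",(118,205)),("stoneL",(133,200)),("stoneR",(170,200)),("jawface",(185,195))):print(n,np.linalg.norm((onz("top",*t(*p),40)-P["axis"])[:2]))
E
```

```text
axis [547.4 -35.7  96. ] [554.8 -42.   96. ]
handle [530.8 -82.6 135. ] [532.1 -82.6 135. ]
post [573.1  51.2 131. ] [578.9  49.  131. ]
handle 49.781955641977255 -109.45069764895246
post 90.59928625429099 73.48549556092743Traceback (most recent call last):
  File "<stdin>", line 9, in <module>
TypeError: return arrays must be of ArrayType
```

```bash
python3 - <<'E'
from h import *
t=lambda u,v:(u/4+205-.375,v/4+195-.375)
A=np.array([547.4,-35.7,96])
a=onz("top",*t(30,162),20);b=onz("top",*t(46,275),20);m=(a+b)/2;d=(m-A)[:2]
ang=lambda d:np.degrees(np.arctan2(d[1],d[0]))
print("bed end",a,b,np.hypot(*(a-b)[:2]),np.hypot(*d),"gauge yaw",ang(d)-90,ang(a-b))
c=ctrl.capture("wrist");print(c["K"],c["origin"],c["orientation"])
for n,p,z in (("plunL",(106,205),40),("plunR",(120,205),40),("stoneL",(133,200),44),("stoneR",(170,200),44),("jawface",(183,195),46)):
    print(n,((onz("top",*t(*p),z)-A)[:2]@d/np.hypot(*d)).round(1))
for p in((232,122),(226,120)):
    q=(onz("top",*t(*p),84)-A)[:2];print(np.hypot(*q),ang(q))
E
```

```text
bed end [553.46598065 188.9022701   20.        ] [475.90769253 177.10030421  20.        ] 78.45109593788291 221.1343574937865 gauge yaw 8.507184589752356 8.65226575470244
[[325.1922621    0.         281.10443564]
 [  0.         325.1922621  213.12296187]
 [  0.           0.           1.        ]] [151.60435774 711.99630476 384.02765313] [1.65113988e+02 1.26061199e-01 7.23841489e+01]
plunL 171.6
plunR 162.2
stoneL 152.7
stoneR 128.0
jawface 118.7
87.62160378805733 71.0188733385054
91.78412918309814 71.03247850212142
```

>>> {"op": "move_arm", "data": {"deltas": "0.06 -0.266 -0.322 0.013 0 0 0.8; 0.06 -0.5316 -0.643 0.0266 0 0 1.604; 0.06 -0.5316 -0.643 0.0266 0 0 1.604; 0.06 -0.5316 -0.643 0.0266 0 0 1.604; 0.06 -0.5316 -0.643 0.0266 0 0 1.604; 0.06 -0.5316 -0.643 0.0266 0 0 1.604; 0.06 -0.5316 -0.643 0.0266 0 0 1.604; 0.06 -0.5316 -0.643 0.0266 0 0 1.604"}}

```text
clock: 1.15
tcp_pos: [406.9, 225.7, 210.9]
tool_rot: [180.0, -0.0, 76.1]
wrist_force: [0.2, 0.4, -0.7]
opening: 60.0
grasp_force: 0.0
```

>>> {"op": "move_arm", "data": {"deltas": "0.06 -0.2697 0.195 0.011 0 0 0.098; 0.06 -0.2697 0.195 0.011 0 0 0.098; 0.06 -0.2697 0.195 0.011 0 0 0.098; 0.06 -0.2697 0.195 0.011 0 0 0.098; 0.06 -0.2697 0.195 0.011 0 0 0.098; 0.06 -0.2697 0.195 0.011 0 0 0.098; 0.06 -0.2697 0.195 0.011 0 0 0.098; 0.06 -0.2697 0.195 0.011 0 0 0.098"}}

```text
clock: 2.15
tcp_pos: [532.2, -79.4, 199.5]
tool_rot: [-179.9, -0.0, 70.9]
wrist_force: [0.6, -0.7, -0.1]
opening: 60.1
grasp_force: 0.0
```

```bash
python3 - <<'E'
from h import *
c=ctrl.capture("wrist");cv2.imwrite("pics/w1.png",c["color"][:,:,::-1]);print(c["origin"],c["orientation"]);s=ctrl.sense();print(s["tcp_pos"],s["tool_rot"])
for n,p in(("handle",(531.5,-82.6,135)),("axis",(547.5,-36,96)),("post",(574,51,131))):print(n,wrist_px(c,p))
E
```

```text
[555.03073778 -12.74667156 357.71700122] [ 1.65129737e+02  1.96877874e-02 -1.91196588e+01]
[532.19935694 -79.01455661 199.59656701] [-1.79952354e+02 -2.43719010e-02  7.09132225e+01]
handle [282.10825834 232.65577875]
axis [281.83905037 159.0005888 ]
post [276.93899553  36.02632666]
```

View pics/w1.png

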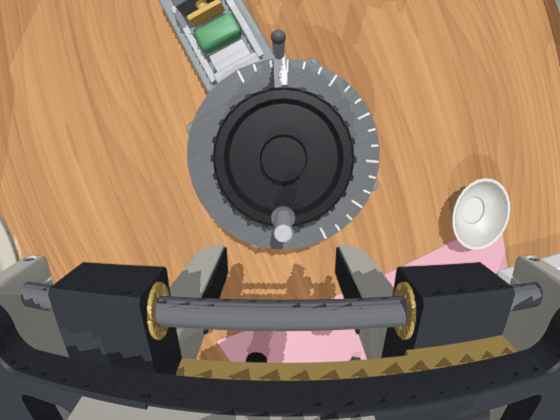

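```bash
python3 - <<'E'
from h import *
c=ctrl.capture("wrist");s=ctrl.sense();p=s["tcp_pos"];print(p,s["tool_rot"],s["wrist_force"])
A=wrist_z(c,284,159,96);H=wrist_z(c,283,233,135);P=wrist_z(c,278,36.5,131);print(A,H,P)
ang=lambda d:np.degrees(np.arctan2(d[1],d[0]))
for q in(H,P):d=(q-A)[:2];print(np.hypot(*d),ang(d))
Rm=R.from_euler("xyz",s["tool_rot"],degrees=True);print("to handle, tool axes",Rm.inv().apply(H-p))
E
```

```text
[532.30477387 -78.9401826  199.66839271] [-1.79966614e+02 -2.53345053e-02  7.09332742e+01] [-0.24061133 -0.30350584  0.07336629]
[549.17317483 -36.21597212  96.        ] [532.07571363 -82.73979681 135.        ] [574.53974848  50.82426111 131.        ]
49.56601097227461 -110.17833193732744
90.66126658015553 73.75202694145297
to handle, tool axes [-3.69458374  1.06240359 64.66615731]
```

>>> {"op": "move_arm", "data": {"deltas": "0.05 -0.0037 0.001 0.03 0 0 0.016; 0.05 -0.0037 0.001 0.06 0 0 0.016; 0.05 -0.0037 0.001 0.0865 0 0 0.016; 0.05 -0.0037 0.001 0.0865 0 0 0.016; 0.01 -0.0037 0.001 0.0865 0 0 0.016; 0.01 -0.0037 0.001 0.0865 0 0 0.016; 0.01 -0.0037 0.001 0.0865 0 0 0.016; 0.01 -0.0037 0.001 0.0865 0 0 0.016", "force": 20}}

```text
clock: 3.25
tcp_pos: [532.4, -84.3, 113.7]
tool_rot: [180.0, -0.0, 69.9]
wrist_force: [-4.5, 1.2, 4.0]
opening: 14.4
grasp_force: 2.8
```

```bash
python3 - <<'E'
from h import *
s=ctrl.sense();print(s)
E
```

```text
{'clock': 3.25, 'q': array([-10.47775607,  32.43610385,  19.53952565, 122.57232706,
       -22.26821301,  28.29719335,   5.91350964]), 'dq': array([ 0.01710557,  0.14961531, -0.07816457,  0.99882728,  0.07124505,
        1.37557415,  0.0200671 ]), 'joint_torque': array([ 5.85605367e-02, -5.96649957e+01,  6.37055799e+00, -1.47896665e+01,
       -9.46609676e-02, -1.05085082e+00, -4.11026704e-03]), 'tcp_pos': array([532.4302564 , -84.25354805, 113.67177049]), 'tool_rot': array([ 1.79978407e+02, -2.01689177e-02,  6.98948281e+01]), 'wrist_force': array([-4.51325841,  1.19090758,  3.95757497]), 'moment': array([ 0.19071331,  1.29888231, -0.01984429]), 'grasp_force': 2.829413339495659, 'opening': 14.414403936081092}
```

>>> {"op": "move_arm", "data": {"deltas": "0.01 0 0 0 0 0 0; 0.01 0 0 0 0 0 0; 0.01 0 0 0 0 0 0"}}

```text
clock: 3.62
tcp_pos: [532.1, -84.2, 113.6]
tool_rot: [-180.0, -0.0, 69.9]
wrist_force: [-2.7, 0.8, 6.9]
opening: 13.4
grasp_force: 20.0
```

```bash
cat >> h.py <<'E'
def st():
    s=ctrl.sense();r=R.from_euler("xyz",s["tool_rot"],degrees=True)
    f=r.inv().apply(s["wrist_force"]);d=s["tcp_pos"][:2]-A
    print("t",s["clock"],"tcp",s["tcp_pos"].round(2),"yaw",s["tool_rot"][2].round(2),"F_tool",f.round(2),"grip",round(s["grasp_force"],1),"open",round(s["opening"],2),"rad",np.hypot(*d).round(2),"ang",np.degrees(np.arctan2(d[1],d[0])).round(2))
    return s
A=np.array([549.,-36.2])
E
python3 -c "
from h import *
st()"
```

```text
t 3.625 tcp [532.12 -84.2  113.57] yaw 69.89 F_tool [-0.18 -2.84 -6.86] grip 20.0 open 13.38 rad 50.89 ang -109.38
```

>>> {"op": "move_arm", "data": {"deltas": "0.01 0.0001 -0.0035 0 0 0 0.07; 0.01 0.0005 -0.007 0 0 0 0.14; 0.01 0.0011 -0.0104 0 0 0 0.21; 0.01 0.002 -0.0138 0 0 0 0.28; 0.01 0.003 -0.0172 0 0 0 0.35; 0.01 0.0043 -0.0204 0 0 0 0.42; 0.01 0.0059 -0.0235 0 0 0 0.49; 0.01 0.0076 -0.0266 0 0 0 0.56"}}

```text
clock: 4.62
tcp_pos: [510.6, -69.4, 113.6]
tool_rot: [179.9, -0.0, 37.6]
wrist_force: [-0.3, -4.0, 1.8]
opening: 13.4
grasp_force: 20.0
```

```bash
python3 -c "
from h import *
st()"
```

```text
t 4.625 tcp [510.63 -69.41 113.6 ] yaw 37.62 F_tool [-2.64  2.98 -1.76] grip 20.0 open 13.43 rad 50.75 ang -139.12
```

>>> {"op": "move_arm", "data": {"deltas": "0.01 0.0001 -0.002 0 0 0 0.04; 0.01 0.0002 -0.004 0 0 0 0.08; 0.01 0.0002 -0.004 0 0 0 0.08; 0.01 0.0002 -0.004 0 0 0 0.08; 0.01 0.0002 -0.004 0 0 0 0.08"}}

```text
clock: 5.25
tcp_pos: [507.9, -65.9, 113.6]
tool_rot: [179.9, -0.0, 33.2]
wrist_force: [-1.0, -4.4, 5.3]
opening: 13.6
grasp_force: 20.0
```

```bash
python3 -c "
from h import *
st()"
```

```text
t 5.25 tcp [507.89 -65.94 113.58] yaw 33.18 F_tool [-3.28  3.17 -5.33] grip 20.0 open 13.62 rad 50.74 ang -144.12
```

>>> {"op": "move_arm", "data": {"deltas": "0.01 0.0001 -0.002 0 0 0 0.04; 0.01 0.0002 -0.004 0 0 0 0.08; 0.01 0.0002 -0.004 0 0 0 0.08; 0.01 0.0002 -0.004 0 0 0 0.08; 0.01 0.0002 -0.004 0 0 0 0.08"}}

```text
clock: 5.88
tcp_pos: [505.6, -62.5, 113.6]
tool_rot: [179.9, -0.0, 28.6]
wrist_force: [-2.5, -4.3, 5.7]
opening: 13.6
grasp_force: 20.0
```

```bash
python3 -c "
from h import *
st()
c=ctrl.capture('wrist');cv2.imwrite('pics/w2.png',cv2.resize(c['color'][0:200,60:360,::-1],None,fx=2.6,fy=2.6,interpolation=cv2.INTER_CUBIC))"
```

```text
t 5.875 tcp [505.64 -62.49 113.56] yaw 28.57 F_tool [-4.27  2.62 -5.66] grip 20.0 open 13.65 rad 50.71 ang -148.77
```

View pics/w2.png

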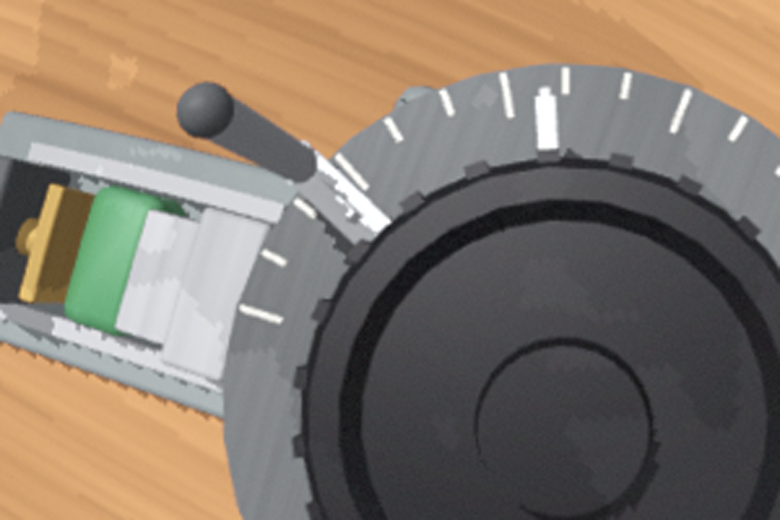

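>>> {"op": "move_arm", "data": {"deltas": "0.01 -0.0003 -0.002 0 0 0 0.04; 0.01 -0.0005 -0.004 0 0 0 0.08; 0.01 -0.0005 -0.004 0 0 0 0.08; 0.01 -0.0005 -0.004 0 0 0 0.08; 0.01 -0.0005 -0.004 0 0 0 0.08"}}

```text
clock: 6.55
tcp_pos: [503.7, -59.1, 113.6]
tool_rot: [179.9, -0.0, 24.0]
wrist_force: [-0.9, -5.0, 5.7]
opening: 13.5
grasp_force: 20.0
```

```bash
python3 -c "
from h import *
st()"
```

```text
t 6.55 tcp [503.75 -59.09 113.57] yaw 24.01 F_tool [-2.89  4.23 -5.69] grip 20.0 open 13.5 rad 50.71 ang -153.17
```

>>> {"op": "move_arm", "data": {"deltas": "0.01 -0.0003 -0.002 0 0 0 0.04; 0.01 -0.0003 -0.002 0 0 0 0.04; 0.01 -0.0003 -0.002 0 0 0 0.04; 0.01 -0.0003 -0.002 0 0 0 0.04"}}

```text
clock: 7.05
tcp_pos: [502.8, -57.2, 113.5]
tool_rot: [179.9, -0.1, 21.7]
wrist_force: [0.9, -4.6, 5.2]
opening: 13.7
grasp_force: 20.0
```

```bash
python3 -c "
from h import *
st()"
```

```text
t 7.05 tcp [502.79 -57.21 113.54] yaw 21.74 F_tool [-0.86  4.56 -5.15] grip 20.0 open 13.67 rad 50.76 ang -155.55
```

>>> {"op": "move_arm", "data": {"deltas": "0.01 0 -0.002 0 0 0 0.04; 0.01 0 -0.002 0 0 0 0.04; 0.01 0 -0.002 0 0 0 0.04; 0.01 0 -0.002 0 0 0 0.04"}}

```text
clock: 7.55
tcp_pos: [502.0, -55.3, 113.6]
tool_rot: [179.9, -0.1, 19.4]
wrist_force: [-0.7, -4.2, 6.1]
opening: 13.2
grasp_force: 20.0
```

```bash
python3 -c "
from h import *
st()"
```

```text
t 7.55 tcp [501.96 -55.28 113.55] yaw 19.43 F_tool [-2.03  3.7  -6.11] grip 20.0 open 13.15 rad 50.76 ang -157.92
```

>>> {"op": "move_arm", "data": {"deltas": "0.01 0 -0.002 0 0 0 0.04; 0.01 0 -0.002 0 0 0 0.04; 0.01 0 -0.002 0 0 0 0.04; 0.01 0 -0.002 0 0 0 0.04"}}

```text
clock: 8.05
tcp_pos: [501.2, -53.4, 113.6]
tool_rot: [179.9, -0.0, 17.1]
wrist_force: [-1.6, -4.4, 5.6]
opening: 13.5
grasp_force: 20.0
```

```bash
python3 -c "
from h import *
st()"
```

```text
t 8.05 tcp [501.23 -53.39 113.56] yaw 17.12 F_tool [-2.8   3.76 -5.56] grip 20.0 open 13.48 rad 50.77 ang -160.21
```

>>> {"op": "move_arm", "data": {"deltas": "0.01 0 -0.002 0 0 0 0.04; 0.01 0 -0.002 0 0 0 0.04; 0.01 0 -0.002 0 0 0 0.04; 0.01 0 -0.002 0 0 0 0.04"}}

```text
clock: 8.55
tcp_pos: [500.6, -51.4, 113.6]
tool_rot: [179.9, -0.0, 14.8]
wrist_force: [-1.0, -4.0, 6.9]
opening: 13.8
grasp_force: 20.0
```

```bash
python3 -c "
from h import *
st()
c=ctrl.capture('wrist');cv2.imwrite('pics/w3.png',cv2.resize(c['color'][40:220,20:240,::-1],None,fx=3.3,fy=3.3,interpolation=cv2.INTER_CUBIC))"
```

```text
t 8.55 tcp [500.57 -51.44 113.56] yaw 14.82 F_tool [-2.01  3.6  -6.87] grip 20.0 open 13.82 rad 50.77 ang -162.53
```

View pics/w3.png

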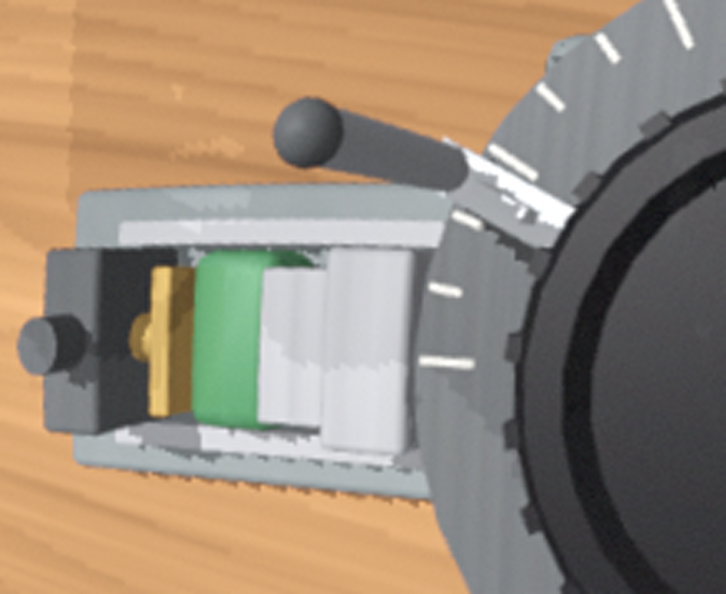

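>>> {"op": "move_arm", "data": {"deltas": "0.01 0 -0.002 0 0 0 0.04; 0.01 0 -0.002 0 0 0 0.04; 0.01 0 -0.002 0 0 0 0.04; 0.01 0 -0.002 0 0 0 0.04"}}

```text
clock: 9.1
tcp_pos: [500.0, -49.5, 113.6]
tool_rot: [179.9, -0.0, 12.5]
wrist_force: [-1.4, -3.8, 6.8]
opening: 13.4
grasp_force: 20.0
```

```bash
python3 -c "
from h import *
st()"
```

```text
t 9.1 tcp [499.98 -49.5  113.55] yaw 12.53 F_tool [-2.17  3.44 -6.78] grip 20.0 open 13.35 rad 50.79 ang -164.82
```

>>> {"op": "move_arm", "data": {"deltas": "0.01 0 -0.002 0 0 0 0.04; 0.01 0 -0.002 0 0 0 0.04; 0.01 0 -0.002 0 0 0 0.04; 0.01 0 -0.002 0 0 0 0.04"}}

```text
clock: 9.6
tcp_pos: [499.5, -47.6, 113.6]
tool_rot: [179.9, -0.0, 10.2]
wrist_force: [-1.7, -4.4, 7.4]
opening: 13.4
grasp_force: 20.0
```

```bash
python3 -c "
from h import *
st()"
```

```text
t 9.6 tcp [499.48 -47.65 113.57] yaw 10.24 F_tool [-2.42  4.05 -7.36] grip 20.0 open 13.43 rad 50.83 ang -166.98
```

>>> {"op": "move_arm", "data": {"deltas": "0.01 0 -0.002 0 0 0 0.04; 0.01 0 -0.002 0 0 0 0.04; 0.01 0 -0.002 0 0 0 0.04; 0.01 0 -0.002 0 0 0 0.04"}}

```text
clock: 10.1
tcp_pos: [499.1, -45.8, 113.6]
tool_rot: [179.9, -0.0, 7.9]
wrist_force: [-1.3, -5.0, 7.0]
opening: 13.2
grasp_force: 20.0
```

```bash
python3 -c "
from h import *
st()"
```

```text
t 10.1 tcp [499.1  -45.78 113.57] yaw 7.94 F_tool [-2.    4.82 -6.97] grip 20.0 open 13.21 rad 50.81 ang -169.13
```

>>> {"op": "move_arm", "data": {"deltas": "0.01 0 -0.002 0 0 0 0.04; 0.01 0 -0.002 0 0 0 0.04; 0.01 0 -0.002 0 0 0 0.04; 0.01 0 -0.002 0 0 0 0.04"}}

```text
clock: 10.6
tcp_pos: [498.7, -43.9, 113.6]
tool_rot: [179.9, -0.0, 5.6]
wrist_force: [-1.0, -6.0, 7.4]
opening: 13.6
grasp_force: 20.0
```

```bash
python3 -c "
from h import *
st()
c=ctrl.capture('wrist');cv2.imwrite('pics/w4.png',cv2.resize(c['color'][70:250,0:220,::-1],None,fx=3.3,fy=3.3,interpolation=cv2.INTER_CUBIC))"
```

```text
t 10.6 tcp [498.75 -43.9  113.57] yaw 5.65 F_tool [-1.59  5.85 -7.43] grip 20.0 open 13.58 rad 50.84 ang -171.28
```

View pics/w4.png

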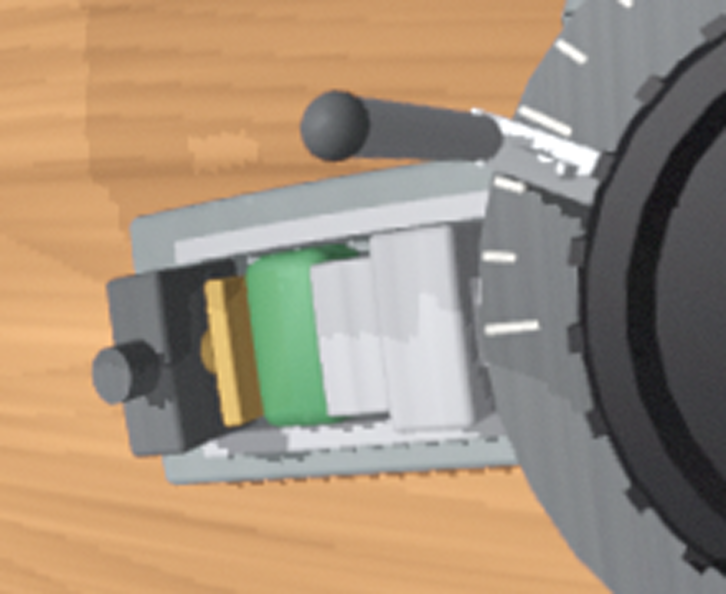

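>>> {"op": "move_arm", "data": {"deltas": "0.01 0 -0.0025 0 0 0 0.05; 0.01 0 -0.0025 0 0 0 0.05; 0.01 0 -0.0025 0 0 0 0.05; 0.01 0 -0.0025 0 0 0 0.05"}}

```text
clock: 11.15
tcp_pos: [498.5, -41.6, 113.5]
tool_rot: [179.9, -0.0, 2.8]
wrist_force: [-1.5, -7.1, 7.5]
opening: 13.5
grasp_force: 20.0
```

```bash
python3 -c "
from h import *
st()"
```

```text
t 11.15 tcp [498.47 -41.62 113.55] yaw 2.76 F_tool [-1.88  7.   -7.47] grip 20.0 open 13.48 rad 50.82 ang -173.87
```

>>> {"op": "move_arm", "data": {"deltas": "0.01 0 0.001 0 0 0 -0.02; 0.01 0 0.002 0 0 0 -0.04; 0.01 0 0.002 0 0 0 -0.04; 0.045 0 0.002 0 0 0 -0.04; 0.045 0 0.002 0 0 0 -0.04; 0.045 0 0.002 0 0 0 -0.04; 0.045 0 0.002 0 0 0 -0.04"}}

```text
clock: 12.02
tcp_pos: [498.5, -42.3, 113.1]
tool_rot: [-180.0, 0.0, 5.2]
wrist_force: [-0.4, 0.3, 0.1]
opening: 44.8
grasp_force: 0.0
```

```bash
python3 -c "
from h import *
st()"
```

```text
t 12.025 tcp [498.48 -42.26 113.12] yaw 5.15 F_tool [-0.34 -0.32 -0.07] grip 0.0 open 44.78 rad 50.88 ang -173.16
```

>>> {"op": "move_arm", "data": {"deltas": "0.045 0 0 -0.03 0 0 0; 0.045 0 0 -0.055 0 0 0; 0.045 0 0 -0.055 0 0 0; 0.045 0 0 -0.055 0 0 0"}}

```text
clock: 12.52
tcp_pos: [498.3, -42.0, 167.8]
tool_rot: [-180.0, 0.0, 5.2]
wrist_force: [-0.0, 0.2, 0.1]
opening: 44.9
grasp_force: 0.0
```

```bash
python3 -c "
from h import *
st()
c=ctrl.capture('wrist');cv2.imwrite('pics/w5raw.png',c['color'][:,:,::-1])
print(c['origin'],c['orientation'])
cv2.imwrite('pics/w5.png',cv2.resize(c['color'][20:240,50:340,::-1],None,fx=2.7,fy=2.7,interpolation=cv2.INTER_CUBIC))"
```

```text
t 12.525 tcp [498.3  -42.02 167.76] yaw 5.17 F_tool [ 0.01 -0.21 -0.09] grip 0.0 open 44.92 rad 51.03 ang -173.45
[568.42884304 -35.86810084 325.92124733] [ 1.65153379e+02 -4.04462763e-02 -8.48085694e+01]
```

View pics/w5.png

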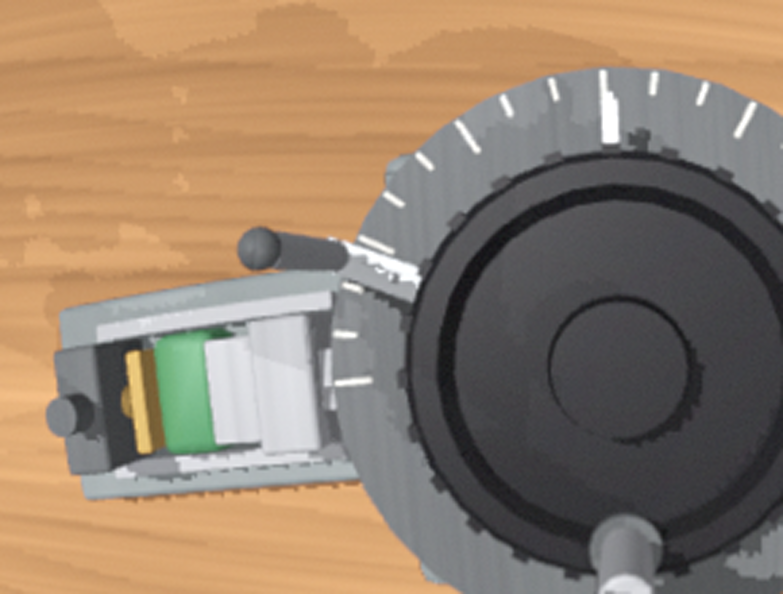

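```bash
cat >> h.py <<'E'
def cam(tcp,yaw,ref):   # wrist camera pose at a tool-down pose, from a reference (c, tcp, yaw)
    c,t,y=ref;r=R.from_euler("z",yaw-y,degrees=True)
    return {"K":c["K"],"origin":np.array(tcp)+r.apply(np.array(c["origin"])-t),"orientation":(r*R.from_euler("xyz",c["orientation"],degrees=True)).as_euler("xyz",degrees=True)}
E
python3 - <<'E'
from h import *
K=np.array([[325.192,0,281.104],[0,325.192,213.123],[0,0,1]])
c=dict(K=K,origin=[568.429,-35.868,325.921],orientation=[165.1534,-.0404,-84.80857]);ref=(c,np.array([498.3,-42.02,167.76]),5.17)
px=lambda u,v,s,ox,oy:((u+.5)/s-.5+ox,(v+.5)/s-.5+oy)
ang=lambda d:np.degrees(np.arctan2(d[1],d[0]))
Ax=wrist_z(c,*px(620,369,2.7,50,20),96);print("axis",Ax)
for u,v in((607.5,95),(611,140)):
    P=wrist_z(c,*px(u,v,2.7,50,20),86);d=(P-Ax)[:2];print("pointer",P,np.hypot(*d),ang(d))
P=wrist_z(c,*px(260,248,2.7,50,20),126);d=(P-Ax)[:2];print("post",P,np.hypot(*d),ang(d))
g=np.array([-np.sin(np.radians(8.6)),np.cos(np.radians(8.6))])
for n,cc,s,ox,oy,e1,e2,pin,b1,b2 in(
 ("w3",cam([500.57,-51.44,113.56],14.82,ref),3.3,20,40,(152,268),(150,413),(40,345),(77,195),(75,462)),
 ("w4",cam([498.75,-43.9,113.57],5.65,ref),3.3,0,70,(207,281),(226,426),(117,373),(132,218),(172,480)),
 ("w5",c,2.7,50,20,(127,353),(142,451),(68,414),(61,312),(86,494))):
    f=lambda q,z:(wrist_z(cc,*px(*q,s,ox,oy),z)-Ax)[:2]@g
    print(n,"plate",(f(e1,48)+f(e2,48))/2,"pin",f(pin,60),"bed",(f(b1,20)+f(b2,20))/2)
E
```

```text
axis [548.92472444 -36.53455795  96.        ]
pointer [623.35720014 -26.35615551  86.        ] 75.12518429478382 7.786717469961181
pointer [610.67495954 -28.46532779  86.        ] 62.27522789691458 7.44495734040858
post [574.98293539  51.63098108 126.        ] 91.93580711218465 73.5344258028728
w3 plate 171.43846308864312 pin 199.53511935797852 bed 223.47762153960213
w4 plate 173.5299337154206 pin 198.69557808422562 bed 221.903382670574
w5 plate 172.97377237155436 pin 195.08849622926422 bed 222.0180976757641
```

>>> {"op": "move_arm", "data": {"deltas": "0.05 0.012 -0.012 0 0 0 -0.17; 0.05 0.024 -0.025 0 0 0 -0.34; 0.05 0.036 -0.037 0 0 0 -0.51; 0.05 0.048 -0.049 0 0 0 -0.68; 0.05 0.06 -0.062 0 0 0 -0.85; 0.05 0.072 -0.074 0 0 0 -1.02; 0.05 0.085 -0.0864 0 0 0 -1.194; 0.05 0.085 -0.0864 0 0 0 -1.194"}}

```text
clock: 13.58
tcp_pos: [575.6, 52.0, 167.3]
tool_rot: [-179.9, -0.0, 73.6]
wrist_force: [-0.4, 0.4, 0.2]
opening: 50.2
grasp_force: 0.0
```

>>> {"op": "move_arm", "data": {"deltas": "0.05 0 0 0 0 0 0; 0.05 0 0 0 0 0 0"}}

```text
clock: 13.82
tcp_pos: [574.8, 50.5, 168.0]
tool_rot: [-180.0, 0.0, 73.4]
wrist_force: [-0.4, 0.9, 0.6]
opening: 49.9
grasp_force: 0.0
```

```bash
python3 - <<'E'
from h import *
s=st();c=ctrl.capture("wrist");cv2.imwrite("pics/w6raw.png",c["color"][:,:,::-1]);print(wrist_px(c,[575,51.7,131]))
r=R.from_euler("xyz",s["tool_rot"],degrees=True);print(r.inv().apply([575-s["tcp_pos"][0],51.7-s["tcp_pos"][1],0]))
E
```

```text
t 13.825 tcp [574.81  50.52 167.99] yaw 73.38 F_tool [ 0.71 -0.65 -0.63] grip 0.0 open 49.93 rad 90.48 ang 73.43
[281.29856022 239.57876977]
[ 1.18687477e+00 -1.54813709e-01 -6.07575606e-04]
```

>>> {"op": "move_arm", "data": {"deltas": "0.05 0.001 0 0.03 0 0 0; 0.05 0.001 0 0.06 0 0 0; 0.05 0.001 0 0.06 0 0 0; 0.005 0.001 0 0.06 0 0 0; 0.005 0.001 0 0.06 0 0 0; 0.005 0.001 0 0.06 0 0 0; 0.005 0.001 0 0.06 0 0 0; 0.005 0.001 0 0.06 0 0 0", "force": 15}}

```text
clock: 14.88
tcp_pos: [575.8, 52.4, 108.5]
tool_rot: [180.0, -0.0, 73.6]
wrist_force: [-0.6, -0.2, 3.6]
opening: 9.8
grasp_force: 15.0
```

```bash
python3 -c "
from h import *
st()"
```

```text
t 14.875 tcp [575.84  52.36 108.53] yaw 73.56 F_tool [-0.39 -0.5  -3.57] grip 15.0 open 9.78 rad 92.53 ang 73.14
```

>>> {"op": "move_arm", "data": {"deltas": "0.005 -0.0007 0.011 0 0 0 0.12; 0.005 -0.0026 0.0219 0 0 0 0.24; 0.005 -0.0059 0.0324 0 0 0 0.36; 0.005 -0.0104 0.0425 0 0 0 0.48; 0.005 -0.0161 0.052 0 0 0 0.60; 0.005 -0.0228 0.0607 0 0 0 0.72; 0.005 -0.0306 0.0685 0 0 0 0.84; 0.005 -0.0392 0.0754 0 0 0 0.96"}}

```text
clock: 15.88
tcp_pos: [636.7, -7.0, 108.5]
tool_rot: [-180.0, 0.0, 18.3]
wrist_force: [-4.9, -0.0, 5.4]
opening: 9.2
grasp_force: 15.0
```

```bash
python3 -c "
from h import *
st()"
```

```text
t 15.875 tcp [636.68  -7.04 108.54] yaw 18.33 F_tool [-4.69 -1.55 -5.36] grip 15.0 open 9.24 rad 92.4 ang 18.4
```

>>> {"op": "move_arm", "data": {"deltas": "0.005 -0.0005 0.0092 0 0 0 0.1; 0.005 -0.0016 0.0172 0 0 0 0.188; 0.005 -0.0016 0.0172 0 0 0 0.188; 0.005 -0.0016 0.0172 0 0 0 0.188"}}

```text
clock: 16.38
tcp_pos: [640.5, -24.1, 108.5]
tool_rot: [180.0, 0.0, 7.8]
wrist_force: [-3.2, -1.1, 5.3]
opening: 9.5
grasp_force: 15.0
```

```bash
python3 -c "
from h import *
st()"
```

```text
t 16.375 tcp [640.49 -24.09 108.52] yaw 7.81 F_tool [-3.3   0.65 -5.25] grip 15.0 open 9.51 rad 92.29 ang 7.54
```

>>> {"op": "move_arm", "data": {"deltas": "0.04 0 0 0 0 0 0; 0.04 0 0 0 0 0 0; 0.04 0 0 0 0 0 0; 0.04 0 0 -0.03 0 0 0; 0.04 0 0 -0.056 0 0 0; 0.04 -0.05 0 -0.056 0 0 0; 0.04 -0.095 0 -0.056 0 0 0; 0.04 -0.095 0 -0.056 0 0 0"}}

```text
clock: 17.38
tcp_pos: [543.7, -36.6, 164.5]
tool_rot: [-179.9, 0.1, 7.7]
wrist_force: [0.8, -0.7, -0.3]
opening: 39.8
grasp_force: 0.0
```

>>> {"op": "move_arm", "data": {"deltas": "0.04 0 0 0 0 0 0; 0.04 0 0 0 0 0 0"}}

```text
clock: 17.62
tcp_pos: [548.1, -36.2, 164.2]
tool_rot: [180.0, -0.0, 7.8]
wrist_force: [0.0, 0.5, 0.0]
opening: 40.2
grasp_force: 0.0
```

```bash
python3 - <<'E'
from h import *
s=st();c=ctrl.capture("wrist");cv2.imwrite("pics/w7raw.png",c["color"][:,:,::-1]);print(c["origin"],c["orientation"])
u,v=wrist_px(c,[624,-26.5,84]);print(u,v,wrist_px(c,[549,-36.5,96]))
cv2.imwrite("pics/w7.png",cv2.resize(c["color"][60:210,180:380,::-1],None,fx=4,fy=4,interpolation=cv2.INTER_CUBIC))
E
```

```text
t 17.625 tcp [548.06 -36.16 164.18] yaw 7.84 F_tool [ 0.09 -0.46 -0.03] grip 0.0 open 40.21 rad 0.94 ang 177.83
[617.60537535 -26.64754773 322.41757118] [ 1.65211182e+02 -8.90624423e-02 -8.21491873e+01]
281.59741967972036 120.52082153305804 [281.15534623 225.7848505 ]
```

View pics/w7.png

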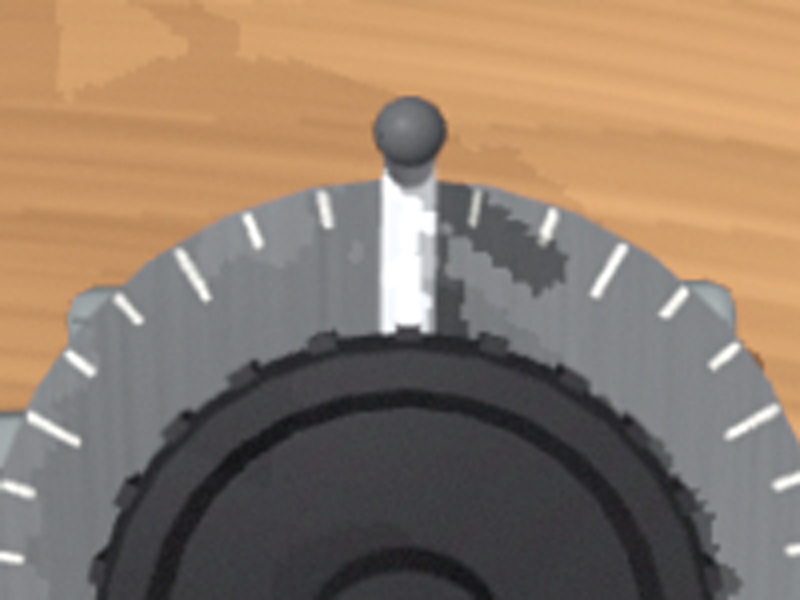

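```bash
python3 - <<'E'
import cv2
g=cv2.imread("pics/w7raw.png",0)
for v in range(100,146,2):print(v,g[v,270:296])
E
```

```text
100 [157 158 156 156 158 150 108  86  69  64  63  63  64  65  60  58  73  95
 122 148 155 153 154 152 154 154]
102 [166 166 166 166 166 172 178 112  96  97  98 100 103 105 106 112 115 122
 159 165 158 157 156 154 156 155]
104 [161 161 162 161 162 203 253 193 111  94 101 105 109 112 112 114 126 167
 181 170 163 162 164 164 165 163]
106 [129 128 128 127 133 194 255 255 239 199 140 121 127 133 147 165 190 197
 172 119  91  90  92  92  92  93]
108 [125 129 128 129 132 190 255 255 255 255 232 204 200 199 195 194 197 197
 172 116  91  89  90  87  87  89]
110 [126 129 129 127 129 186 251 252 251 251 254 255 255 255 254 228 199 196
 171 119  90  91  89  88  86  85]
112 [126 126 128 128 131 188 252 252 250 250 251 255 255 255 255 237 208 204
 170 109  87  89  89  88  87  87]
114 [125 125 129 127 130 187 250 252 250 252 255 255 255 255 255 255 255 255
 226 134  87  88  88  86  86  86]
116 [125 126 127 127 136 195 251 251 250 253 255 255 255 255 255 255 255 255
 226 137 123 134 120  95  86  85]
118 [125 127 128 128 144 203 250 251 250 252 255 255 255 255 233 201 221 237
 200 122 107 114 118  99
[... 726 characters left out ...]
55 255 255 249 208 177 169
 135  80  72  72  78  80  76  77]
134 [124 124 126 126 146 205 248 248 250 254 255 255 255 255 255 250 243 215
 145  79  75  73  74  75  70  74]
136 [121 125 124 124 144 206 248 248 249 254 255 255 255 255 255 248 247 222
 147  81  73  74  75  73  77 106]
138 [123 124 124 125 146 206 248 248 249 254 255 255 255 255 255 247 222 174
 135  79  72  71  74  72  77 108]
140 [124 124 125 126 147 207 249 249 240 235 255 255 255 255 241 231 223 176
 135  80  73  74  75  74  70  76]
142 [126 123 122 120 138 198 240 239 215 104  70  74  71  72  94 192 211 167
 128  78  72  75  74  71  71  70]
144 [47 44 42 42 42 49 57 47 51 65 69 65 68 64 62 54 44 40 43 35 40 39 40 44
 44 48]
```

```bash
python3 -c "
from plant import ctrl
print(ctrl.close_job())"
```

```text
the job is handed in; nothing more can be done
None
```

The job is handed in: by my estimate the stone is held at about 7–8 N with the plunger in about 3 mm. The index mark stands under the wheel's pointer to within about 0.3 mm, and the arm is clear of everything; the judge's verdict was not shown.

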